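# Hold a stone cell in the light bench's beam

### The arm

A 7-joint arm with a two-finger parallel gripper is mounted at the origin on the work surface. World frame = base frame: x ahead of the robot, y to its left, z up, the work surface at z = 0. Lengths are in m, angles in rad, forces in N, time in s.
With the tool pointing down it reaches from about 0.4 to 0.85 m from the base axis. Payload 4.5 kg.
Tool frame: the origin (TCP) lies midway between the tips of the shut fingers; the grasp point (between the pads) lies 19 mm behind it; z points along the fingers, y is the line along which they close (so a half turn about z gives the same grasp; the last joint's range is limited). The gripper opens to 88 mm and grips with 3 to 60 N. Pads are 18 mm wide; open, the fingers measure 123 mm over their backs; the gripper's body (75 mm by 187 mm) begins 45 mm behind the grasp point.
Start: joints at [-1.093, 0.689, -0.195, 1.565, 0.157, 0.902, -0.215], TCP at [0.268, 0.564, 0.239] pointing down, gripper open.
Joint ranges: [-3.01, 3.01], [-0.46, 2.08], [-1.47, 1.51], [0.13, 2.56], [-1, 4.14], [0.04, 2.09], [-2.66, 2.66]. Speed limits (rad/s): [2.57, 2.57, 3.14, 3.14, 3.14, 3.14, 3.14].

### API

Orientations are given as a unit quaternion [x, y, z, w].
In Python, from plant import r gives the robot as it stands.
- The arm moves only by the tool carry_out, never from a script. Its argument "plan" is a list of rows, each an object with "rot": the turn, a rotation vector about the tool's x, y, z in rad, a list of three; "xyz": the shift along the tool's x, y, z in m, a list of three; "grip": the closure in counts, from 0 (fully open) to 255 (shut). In form: [{"rot": [wx, wy, wz], "xyz": [dx, dy, dz], "grip": grip}, ...]. A call has 1 to 8 rows; each row is the pose to reach, as a shift and turn from the pose commanded when the call began, along the tool's axes at that moment; what a row does not reach only later rows make up. A row lasts 1/12 s, in which the tool goes at most 41.7 mm and 7.16 degrees, less where a joint would pass 70% of its speed; a pose out of reach is approached as far as the arm can. A call with a gripper value outside its range is refused whole. The fingers move at their own pace and stop on an object; "squeeze" is the grip in N (left out, the last holds). Time passes only in rows, so rows that repeat a pose let the fingers close. It gives the time, the measured TCP pose, the force, the opening and the grip force at its end, in the units of the state.
- r.get_state(): the state, without advancing time (a new reading comes with each control period).
- r.snapshot(name): name is "scene" or "top" or "wrist"; returns the picture (420x560x3 uint8, red, green, blue); there is no depth.
- r.camera_params(name): a dict with "fx", "fy", "cx", "cy" (pixels), "distortion" ([k1, k2, p1, p2, k3] as OpenCV has them; the pictures are not rectified), "position" and "attitude" of the camera in the world; the wrist camera has in their place "hand_eye" (4x4, takes a point from camera to tool coordinates, whose origin is the TCP and whose axes are the flange's). Camera axes: x right, y down, z forward; pixel columns grow to the right and rows downward; lengths in m; the calibration is good to about 2 mm. A picture is of the moment at which its call begins: read the wrist's pose just before it. camera_params takes no time and is no camera call.
- r.finish_job(): hands the job in; it is judged then, once.
The state is a dict: "clock": time; "q": joint angles; "qd": joint speeds; "joint_torque": joint torques, N m; "tool_pos": TCP position; "eef_rot": TCP orientation; "contact_force": force on the tool from outside, world axes, zero at the start; "moment": the same for the moment, N m; "opening": opening from 0.0 (shut) to 1.0 (fully open); "finger_force": force on a finger pad.
Only numpy, scipy, OpenCV 4.12 (cv2) and the standard library are available. Lean on these libraries where they do the work, as an engineer would, in place of code of your own. Each camera call takes 0.05 s, during which the arm holds its last target. There are 200 camera calls.

### The job

Stand the white viewing screen upright and square, centred on the narrow raised ledge opposite the lamp of the light bench, and let go of it. Then pick up the glass stone cell by its two frosted faces only, never touching its clear faces, and hold it upright and still in the lamp's light path about midway between lamp and screen, clear faces square to the beam and the beam through the middle of the window, touching nothing but the gripper. Leave the other things on the table where they are, and finish while still holding the cell there.

Things in the scene. Friction and masses are not known exactly. Their poses are not given: they have to be found in the camera images.
- light_bench: fixed light bench: dark steel base plate 310 x 100 x 12 mm (x, y, z), origin under its centre on the table. Its x axis is the light's direction, level, 100 mm above the table and over the plate's middle line. At the -x end a grey round lamp (50 mm diameter, 70 mm long, with a 28 mm nozzle ending at x = -80 mm; highest point 127 mm above the table); at the +x end the ledge. A thin line across the plate marks the midway place
- beam_mid (a point): point on the beam axis midway between lamp and screen, 88 mm above the base plate, 100 mm above the table; 105 mm before the middle of the ledge; axes as the light bench's (x along the beam, z up). The cell's window centre belongs here
- ledge_top (a point): centre of the top face of the brass ledge: a fixed upright block 20 mm along the beam (x), 60 mm across it (y), its flat top 60 mm above the table; axes as the light bench's. The screen's origin belongs here
- screen: viewing screen, about 100 to 160 g: black foot 28 x 56 x 14 mm (x, y, z) carrying a white upright panel 12 mm thick (x), 56 mm wide (y), from 14 to 70 mm above the underside. Origin: centre of the underside; z up. Same from both sides; its x axis (thickness) must lie along the beam. Starts standing on one of the two wooden rests
- cell: stone cell, about 65 g: upright glass box 26 x 36 x 50 mm (x, y, z) with a small green stone inside and a grey bottom and top. Its two opaque, matt frosted plates are the faces across y (outer faces 18 mm either side of the middle, 22 mm wide, 50 mm high); its two see-through clear panes are the faces across x. Origin: centre of the underside; z up. Same after a half turn. Starts standing on the other wooden rest
- frosted_a: frosted plate on the cell's +y side, 22 x 4 x 50 mm (x, y, z), may be gripped; origin at the centre of its underside; axes as the cell's
- frosted_b: frosted plate on the cell's -y side, 22 x 4 x 50 mm, may be gripped; origin and axes alike
- clear_a: clear pane on the cell's +x side, 3 x 27 x 44 mm (x, y, z); its edges lie 4.5 mm behind the frosted plates' outer faces and its face stands 2 mm proud of their edges. The robot must not touch it; origin at the centre of its lower edge, 3 mm above the cell's underside
- clear_b: clear pane on the cell's -x side, like the other
- window (a point): middle of the cell, centre of its clear window, 25 mm above the cell's underside; axes as the cell's
- rest_a: flat pale wooden rest 85 x 85 x 12 mm, fixed on the table; origin under its centre
- rest_b: second rest, the same; one carries the screen, the other the cell, either way round
- mallet: bystander: wooden mallet 250 mm long lying on the table to the left of the bench, handle to its -x
- doming_block: bystander: plain steel block 45 x 45 x 45 mm; origin under its centre
- ring_stick: bystander: small tapered dark wooden stick standing on a round foot of 48 mm, 100 mm high; origin under its centre
- jar: bystander: amber jar 52 mm across, 70 mm high; origin under its centre
There are look-alikes about, which are no part of the job. What is shaped like the screen but blue is not meant.

How it is judged:
By the outcome, as a careful person would: the job done as asked, in the order asked, and still so for the second after the job is handed in, while the arm keeps its last pose, push and grip.
It also fails if it takes over 64 s, if anything falls off the work surface, if the arm or the gripper's body presses on something with over 40 N, if the wrist force passes 120 N, or if a joint passes its speed limit or range.

## Working session

There is one attempt and no reset: what is moved stays moved. The work goes in short steps, Python scripts to look and compute and a tool call to move; the robot and the scene stay as the last step left them, time stands still between calls to the robot, and variables do not carry over. Pictures are saved under pics/ and viewed, at most 10 in all, crops included, and the job is handed in when it is done.

Besides the shell and the picture viewer there is one more tool, called after ">>>" by a JSON object that holds its "op" and its "data". carry_out: Moves the arm, as the interface text tells. Its arguments: {"type":"object","properties":{"plan":{"type":"array"},"squeeze":{"type":"number"}},"required":["plan"]}

```bash
mkdir -p pics; python3 - <<'E'
from plant import r
import cv2,json
for n in("scene","top"):
    cv2.imwrite(f"pics/{n}0.png",r.snapshot(n)[:,:,::-1]); print(n,r.camera_params(n))
print(r.camera_params("wrist")); print(r.get_state())
E
```

```text
scene {'fx': 516.6492486947357, 'fy': 516.6492486947357, 'cx': 280.55503229895146, 'cy': 198.56405537393292, 'distortion': array([-0.09503627,  0.        ,  0.        ,  0.        ,  0.        ]), 'position': array([ 1.54068115, -0.5468669 ,  1.13581456]), 'attitude': array([ 0.80522613,  0.43146844, -0.19678167, -0.35598151])}
top {'fx': 535.052681895735, 'fy': 535.052681895735, 'cx': 281.5098424248109, 'cy': 215.14851442204028, 'distortion': array([0.07069001, 0.        , 0.        , 0.        , 0.        ]), 'position': array([0.39481475, 0.09211194, 1.360166  ]), 'attitude': array([ 0.71221525, -0.69854702,  0.05828288, -0.03721019])}
{'fx': 295.017307844137, 'fy': 295.017307844137, 'cx': 280.3740433422841, 'cy': 207.21618148727492, 'distortion': array([-0.06239679,  0.        ,  0.        ,  0.        ,  0.        ]), 'hand_eye': array([[ 8.82629194e-04, -9.60752149e-01, -2.77406792e-01,
         7.09203176e-02],
       [ 9.99999460e-01,  1.00030561e-03, -2.82678918e-04,
         7.60287972e-04],
       [ 5.49075950e-04, -2.77406393e-01,  9.60752513e-01,
        -1.46283054e-01],
       [ 0.00000000e+00,  0.00000000e+00,  0.00000000e+00,
         1.00000000e+00]])}
{'clock': 0.1, 'q': array([-1.09321398,  0.68990032, -0.19451375,  1.56622557,  0.15727848,
        0.90251152, -0.21507539]), 'qd': array([ 0.00105166, -0.00202468, -0.00120185, -0.00089151,  0.00040971,
       -0.0010861 ,  0.00219217]), 'joint_torque': array([-2.24780706e-03, -5.28501892e+01, -1.27126973e+00, -1.53836435e+01,
       -5.25376713e-02,  2.02083167e-03,  4.24337225e-05]), 'tool_pos': array([0.26814394, 0.56392865, 0.2379938 ]), 'eef_rot': array([ 2.20035280e-01,  9.75491563e-01, -8.18370260e-04, -1.28543785e-04]), 'contact_force': array([ 0.54261857, -0.30182022, -0.72395274]), 'moment': array([-0.035321  , -0.01399706, -0.03131607]), 'finger_force': 0.0, 'opening': 0.99941950838714}
```

View pics/scene0.png

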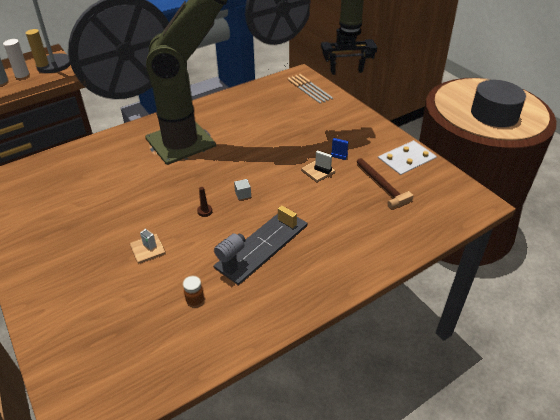

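View pics/top0.png

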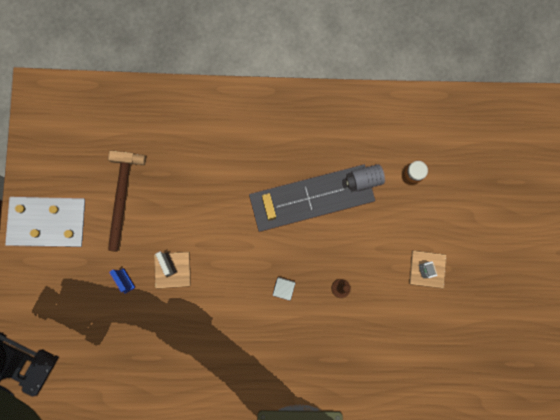

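The scene picture shows the white screen at (323,162) on its rest, a blue look-alike at (340,149), the cell at (148,238), the bench from lamp (230,245) to ledge (288,215), jar (193,290), stick (204,202) and block (243,189). In the top picture, screen (166,263), blue (122,280), cell (428,270), ledge (269,206), lamp (365,180).
Candidates for the screen: white (166,263) and blue (122,280), so white it is. Candidates for the cell: only the glass box at (428,270); the steel block (284,289) is plain and not on a rest.

```bash
cat > h.py <<'E'
import numpy as np,cv2
from scipy.spatial.transform import Rotation as R
from plant import r
def pose(n,st=None):
    p=r.camera_params(n)
    K=np.array([[p['fx'],0,p['cx']],[0,p['fy'],p['cy']],[0,0,1]])
    if n=='wrist':
        T=np.eye(4);T[:3,:3]=R.from_quat(st['eef_rot']).as_matrix();T[:3,3]=st['tool_pos'];T=T@p['hand_eye']
    else:
        T=np.eye(4);T[:3,:3]=R.from_quat(p['attitude']).as_matrix();T[:3,3]=p['position']
    return K,p['distortion'],T
def ray(n,px,st=None):
    K,d,T=pose(n,st)
    u=cv2.undistortPoints(np.array(px,float).reshape(-1,1,2),K,d).reshape(-1,2)
    return T[:3,3],np.c_[u,np.ones(len(u))]@T[:3,:3].T
def plane(n,px,z,st=None):
    o,d=ray(n,px,st); return o+d*((z-o[2])/d[:,2])[:,None]
def proj(n,P,st=None):
    K,d,T=pose(n,st); Ti=np.linalg.inv(T)
    return cv2.projectPoints(np.array(P,float).reshape(-1,1,3),cv2.Rodrigues(Ti[:3,:3])[0],Ti[:3,3],K,d)[0].reshape(-1,2)
def rect(mask,near=None):
    c=cv2.findContours(mask.astype(np.uint8),cv2.RETR_EXTERNAL,cv2.CHAIN_APPROX_NONE)[0]
    return max(c,key=cv2.contourArea)
def box(n,c,z,st=None):
    P=plane(n,c.reshape(-1,2),z,st)[:,:2]
    (x,y),(w,h),a=cv2.minAreaRect((P*1000).astype(np.float32)); return [round(v,1) for v in(x,y,w,h,a)]
E
python3 - <<'E'
from h import *
t=cv2.imread('pics/top0.png');s=cv2.imread('pics/scene0.png')
def crop(im,x,y,w,h,W,H): return cv2.resize(im[y:y+h,x:x+w],(W,H),interpolation=cv2.INTER_CUBIC)
out=np.vstack([np.hstack([crop(t,140,240,60,50,300,250),crop(t,400,245,60,50,300,250)]),
 np.hstack([crop(s,295,130,60,50,300,250),crop(s,125,215,60,50,300,250)])])
cv2.imwrite('pics/c1.png',out)
hsv=cv2.cvtColor(t,cv2.COLOR_BGR2HSV)
def m(x,y,w,h,f):
    M=np.zeros(t.shape[:2],bool);M[y:y+h,x:x+w]=f[y:y+h,x:x+w];return M
H,S,V=hsv[...,0].astype(int),hsv[...,1].astype(int),hsv[...,2].astype(int)
print('plate',box('top',rect(m(235,160,150,80,(S<90)&(V<110))),.012))
print('ledge',box('top',rect(m(255,185,30,40,(S>130)&(V>120)&(H>18)&(H<35))),.06))
print('screen top',box('top',rect(m(145,240,50,50,(S<60)&(V>120))),.082))
print('cell',box('top',rect(m(410,250,40,40,(S<70))),.062))
print('stuff',plane('top',[[172,270],[428,270]],.012),plane('top',[[269,206],[365,180]],[.06,.1]))
E
```

```text
plate [631.9, -41.5, 99.9, 346.8, 16.0]
ledge [593.9, 86.8, 59.1, 19.7, 15.1]
screen top [449.0, 334.6, 56.4, 13.6, 26.3]
cell [445.8, -301.0, 38.9, 36.4, 17.3]
stuff [[ 0.43523225  0.32318119  0.012     ]
 [ 0.44727834 -0.31758626  0.012     ]] [[ 0.59406135  0.08593917  0.06      ]
 [ 0.65624844 -0.14353369  0.1       ]]
```

View pics/c1.png

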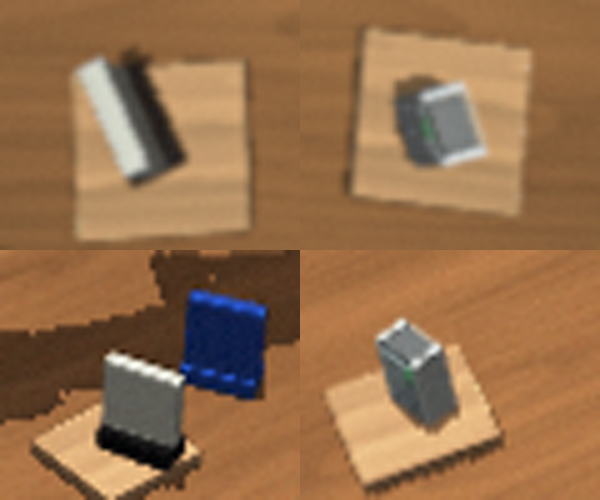

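The crop confirms it: a white panel with black foot on one rest (top 166,263), all blue for the other. The cell's white frosted edges lie at image top and bottom, so its y axis runs about 16° from world x. The bench beam runs at about 105–106°.

```bash
cat >> h.py <<'E'
def go(pos,yaw,st=None):
    """tool shift/turn to reach pos pointing down with tool y at yaw deg (mod 180)"""
    st=st or r.get_state(); A=R.from_quat(st['eef_rot']); c=[]
    for k in(0,180):
        y=np.radians(yaw+k);ty=np.array([np.cos(y),np.sin(y),0]);z=np.array([0,0,-1.])
        B=R.from_matrix(np.c_[np.cross(ty,z),ty,z]); c.append((A.inv()*B).as_rotvec())
    v=min(c,key=np.linalg.norm)
    print('rot',np.round(v,4),'xyz',np.round(A.inv().apply(np.array(pos)-st['tool_pos']),4),'t',round(st['clock'],2))
def yaw(st): return np.degrees(np.arctan2(*R.from_quat(st['eef_rot']).as_matrix()[[1,0],1]))
E
python3 - <<'E'
from h import *
go([.449,.335,.20],115); print(yaw(r.get_state()))
E
```

```text
rot [-1.6e-03 -6.0e-04 -8.8e-01] xyz [-0.2616 -0.1291  0.0382] t 0.1
64.57777557642852
```

>>> {"op": "carry_out", "data": {"plan": [{"rot": [0,0,-0.12],"xyz": [-0.035,-0.017,0.005],"grip": 0},{"rot": [0,0,-0.24],"xyz": [-0.07,-0.034,0.01],"grip": 0},{"rot": [0,0,-0.36],"xyz": [-0.105,-0.052,0.015],"grip": 0},{"rot": [0,0,-0.48],"xyz": [-0.14,-0.07,0.02],"grip": 0},{"rot": [0,0,-0.6],"xyz": [-0.175,-0.087,0.025],"grip": 0},{"rot": [0,0,-0.72],"xyz": [-0.21,-0.104,0.03],"grip": 0},{"rot": [0,0,-0.84],"xyz": [-0.24,-0.12,0.035],"grip": 0},{"rot": [-0.002,0,-0.88],"xyz": [-0.262,-0.129,0.038],"grip": 0}]}}

```text
clock: 0.77
tool_pos: [0.4515, 0.3308, 0.1996]
eef_rot: [-0.217, 0.976, -0.001, -0.001]
contact_force: [0.7, 0.0, -0.5]
opening: 0.999
finger_force: 0.0
```

```bash
python3 - <<'E'
from h import *
st=r.get_state(); im=r.snapshot('wrist')[:,:,::-1]; cv2.imwrite('pics/w1.png',im)
print(st['tool_pos'],yaw(st),st['qd'].round(3),st['contact_force'].round(2))
c=[.449,.335]
print(proj('wrist',[[*c,.082],[*c,.026]],st))
E
```

```text
[0.45152556 0.33076396 0.19959075] 115.07440105540887 [ 0.57   0.097 -0.17  -0.045  0.145 -0.022  0.74 ] [ 0.69  0.01 -0.51]
[[285.73274591 201.09599364]
 [284.90780983 188.16298324]]
```

View pics/w1.png

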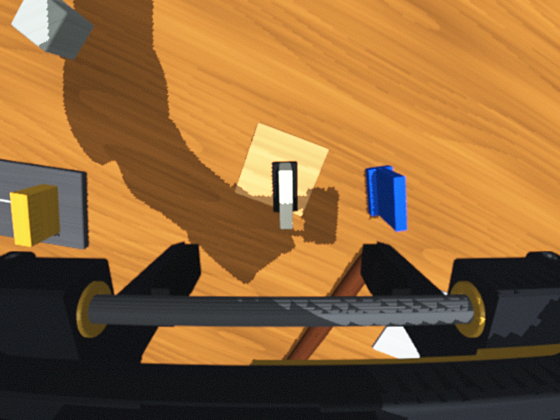

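The wrist view shows the white screen near vertical at (285,195), black foot (273–297, 162–211), the blue one apart at (385,198), and the ledge at (36,215).

```bash
python3 - <<'E'
from h import *
st=r.get_state()  # settle reading after move
im=r.snapshot('wrist')[:,:,::-1].copy(); st=r.get_state(); print(st['tool_pos'],st['qd'].round(3),yaw(st))
hsv=cv2.cvtColor(im,cv2.COLOR_BGR2HSV).astype(int); S,V=hsv[...,1],hsv[...,2]
M=np.zeros(S.shape,bool);M[155:235,265:305]=1
c=rect(M&(S<60)&(V>210)); print('lit px',cv2.boundingRect(c),cv2.minAreaRect(c),'top face',box('wrist',c,.082,st))
b=rect(M&(V<50)); print('foot px',cv2.boundingRect(b),box('wrist',b,.026,st))
print([plane('wrist',np.array([[p]]).reshape(1,2),.026,st)[0].round(4) for p in [(273,162),(297,162)]])
go([.449,.335,.043],115,st)
E
```

```text
[0.453184   0.32933855 0.19923752] [-0.077 -0.013 -0.063 -0.008 -0.041 -0.015 -0.07 ] 114.50440464189873
lit px (286, 169, 13, 36) ((292.0, 186.5), (35.0, 12.0), 90.0) top face [436.0, 332.8, 32.6, 11.1, 25.5]
foot px (279, 161, 7, 50) [450.2, 328.9, 55.3, 6.7, 25.9]
[array([0.4298, 0.3095, 0.026 ]), array([0.419 , 0.3331, 0.026 ])]
rot [-0.0028 -0.0014 -0.0087] xyz [0.0012 0.0073 0.1562] t 0.87
```

>>> {"op": "carry_out", "data": {"plan": [{"rot": [0,0,-0.005],"xyz": [0,0,0.02],"grip": 60},{"rot": [0,0,-0.01],"xyz": [0,0,0.04],"grip": 60},{"rot": [0,0,-0.01],"xyz": [0,0,0.06],"grip": 60},{"rot": [0,0,-0.01],"xyz": [0,0,0.06],"grip": 60},{"rot": [0,0,-0.01],"xyz": [0,0,0.06],"grip": 60},{"rot": [0,0,-0.01],"xyz": [0,0,0.06],"grip": 60}]}}

```text
clock: 1.37
tool_pos: [0.4494, 0.3367, 0.1415]
eef_rot: [-0.222, 0.975, 0.001, 0.001]
contact_force: [0.4, 0.4, 0.8]
opening: 0.766
finger_force: 0.0
```

```bash
python3 - <<'E'
from h import *
st=r.get_state()
im=r.snapshot('wrist')[:,:,::-1].copy(); cv2.imwrite('pics/w2.png',im[100:310,180:400]); 
print(st['tool_pos'],st['eef_rot'].round(4),st['qd'].round(3),yaw(st))
hsv=cv2.cvtColor(im,cv2.COLOR_BGR2HSV).astype(int); S,V=hsv[...,1],hsv[...,2]
M=np.zeros(S.shape,bool);M[140:250,255:320]=1
c=rect(M&(S<60)&(V>120)); print('white px',cv2.boundingRect(c))
b=rect(M&(V<50)); print('foot px',cv2.boundingRect(b))
o=st['tool_pos'];print(proj('wrist',[[.449,.335,.082],o],st),im[150:250:10,285])
E
```

```text
[0.44943049 0.33673392 0.14154303] [-2.216e-01  9.751e-01  1.500e-03  6.000e-04] [ 0.008 -0.015 -0.001 -0.007  0.003 -0.002 -0.001] 115.60958316581875
white px (269, 171, 18, 79)
foot px (264, 169, 29, 59)
[[278.18833771 220.19046992]
 [280.23890558 257.33058904]] [[147 229 253]
 [150 228 252]
 [ 45  44  40]
 [116 127 124]
 [255 255 255]
 [255 255 255]
 [255 255 255]
 [161 175 170]
 [164 174 172]
 [167 180 176]]
```

View pics/w2.png

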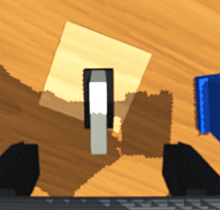

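The crop (offset 180,100) shows the panel's top face: a lit part (269–287, 180–211) continuing in shadow to row ~254, inside the black foot; nothing near the fingers.

```bash
python3 - <<'E'
from h import *
st=r.get_state(); im=np.zeros((420,560,3),np.uint8); im[100:310,180:400]=cv2.imread('pics/w2.png')
hsv=cv2.cvtColor(im,cv2.COLOR_BGR2HSV).astype(int); S,V=hsv[...,1],hsv[...,2]
M=np.zeros(S.shape,bool);M[140:270,262:295]=1
c=rect(M&(S<60)&(V>110)); print('white px',cv2.boundingRect(c)); B=box('wrist',c,.082,st); print(B)
go([B[0]/1000,B[1]/1000,.043],115.6,st)
E
```

```text
white px (269, 171, 18, 83)
[445.1, 332.5, 62.9, 12.4, 26.0]
rot [ 0.0027  0.0027 -0.0001] xyz [ 0.0063 -0.0021  0.0989] t 1.42
```

>>> {"op": "carry_out", "data": {"plan": [{"rot": [0.001,0.001,0],"xyz": [0.002,-0.001,0.02],"grip": 60},{"rot": [0.002,0.002,0],"xyz": [0.002,-0.002,0.04],"grip": 60},{"rot": [0.002,0.002,0],"xyz": [0.002,-0.002,0.06],"grip": 60},{"rot": [0.002,0.002,0],"xyz": [0.002,-0.002,0.08],"grip": 60},{"rot": [0.002,0.002,0],"xyz": [0.002,-0.002,0.092],"grip": 60},{"rot": [0.002,0.002,0],"xyz": [0.002,-0.002,0.099],"grip": 60},{"rot": [0.002,0.002,0],"xyz": [0.002,-0.002,0.099],"grip": 60},{"rot": [0.002,0.002,0],"xyz": [0.002,-0.002,0.099],"grip": 60}], "squeeze": 20}}

```text
clock: 2.08
tool_pos: [0.449, 0.3337, 0.0424]
eef_rot: [-0.221, 0.975, 0.0, -0.0]
contact_force: [-0.2, -0.1, -0.1]
opening: 0.765
finger_force: 0.0
```

>>> {"op": "carry_out", "data": {"plan": [{"rot": [0,0,0],"xyz": [0,0,0],"grip": 255},{"rot": [0,0,0],"xyz": [0,0,0],"grip": 255},{"rot": [0,0,0],"xyz": [0,0,0],"grip": 255},{"rot": [0,0,0],"xyz": [0,0,0],"grip": 255},{"rot": [0,0,0],"xyz": [0,0,0],"grip": 255},{"rot": [0,0,0],"xyz": [0,0,0],"grip": 255},{"rot": [0,0,0],"xyz": [0,0,0],"grip": 255},{"rot": [0,0,0],"xyz": [0,0,0],"grip": 255}]}}

```text
clock: 2.75
tool_pos: [0.4486, 0.3331, 0.0417]
eef_rot: [-0.221, 0.975, -0.0, -0.001]
contact_force: [0.7, -0.3, -0.8]
opening: 0.186
finger_force: 0.0
```

>>> {"op": "carry_out", "data": {"plan": [{"rot": [0,0,0],"xyz": [0,0,0],"grip": 255},{"rot": [0,0,0],"xyz": [0,0,0],"grip": 255},{"rot": [0,0,0],"xyz": [0,0,0],"grip": 255},{"rot": [0,0,0],"xyz": [0,0,0],"grip": 255},{"rot": [0,0,0],"xyz": [0,0,-0.002],"grip": 255},{"rot": [0,0,0],"xyz": [0,0,-0.006],"grip": 255},{"rot": [0,0,0],"xyz": [0,0,-0.012],"grip": 255},{"rot": [0,0,0],"xyz": [0,0,-0.02],"grip": 255}]}}

```text
clock: 3.42
tool_pos: [0.4485, 0.3329, 0.0621]
eef_rot: [-0.221, 0.975, -0.0, -0.001]
contact_force: [-0.2, -0.5, -1.0]
opening: 0.134
finger_force: 20.0
```

```bash
python3 - <<'E'
from h import *
st=r.get_state(); print(st['tool_pos'],yaw(st),st['opening'],st['finger_force'],st['contact_force'])
# bench: ledge from top view again w/ scene cross-check
L=np.array([.5939,.0868]); 
t=cv2.imread('pics/top0.png');hsv=cv2.cvtColor(t,cv2.COLOR_BGR2HSV).astype(int);H,S,V=hsv[...,0],hsv[...,1],hsv[...,2]
# plate edges long: fit line on dark contour near ledge half
M=np.zeros(S.shape,bool);M[160:240,240:345]=1
c=rect(M&(S<90)&(V<110)); P=plane('top',c.reshape(-1,2),.012)
b=np.radians(105.5);u=np.array([np.cos(b),np.sin(b)]);w=np.array([-u[1],u[0]])
d=(P[:,:2]-L)@np.c_[u,w]
print('end x',d[:,0].max())
for sg in(1,-1):
    k=(np.sign(d[:,1])==sg)&(d[:,0]<25)&(d[:,0]>-130)&(abs(d[:,1])>.035)
    k&=(d[:,0]<.025)&(d[:,0]>-.13)
    f=np.polyfit(d[k,0],d[k,1],1);print(sg,k.sum(),105.5+np.degrees(np.arctan(f[0])),f[1])
go([L[0],L[1],.20],105.5,st)
E
```

```text
[0.44845935 0.33291815 0.06209278] 115.57032908635797 0.13375222250470264 19.998030485585332 [-0.23723868 -0.52472544 -1.00007012]
end x 0.03998334325505983
1 59 106.01803362244733 0.04756268309009717
-1 58 105.92321115946048 -0.04991001586896205
rot [-0.0007 -0.0018  0.1758] xyz [-0.0247 -0.2849 -0.1378] t 3.42
```

```bash
python3 - <<'E'
from h import *
go([.569,.1733,.17],106)
E
```

```text
rot [-0.0007 -0.0018  0.167 ] xyz [-0.0396 -0.1961 -0.1079] t 3.42
```

>>> {"op": "carry_out", "data": {"plan": [{"rot": [0,0,0],"xyz": [-0.002,-0.006,-0.018],"grip": 255},{"rot": [0,0,0.02],"xyz": [-0.005,-0.02,-0.045],"grip": 255},{"rot": [0,0,0.06],"xyz": [-0.012,-0.048,-0.075],"grip": 255},{"rot": [0,0,0.1],"xyz": [-0.02,-0.082,-0.095],"grip": 255},{"rot": [0,0,0.14],"xyz": [-0.027,-0.118,-0.105],"grip": 255},{"rot": [0,0,0.165],"xyz": [-0.033,-0.152,-0.108],"grip": 255},{"rot": [0,-0.001,0.167],"xyz": [-0.037,-0.18,-0.108],"grip": 255},{"rot": [0,-0.001,0.167],"xyz": [-0.04,-0.196,-0.108],"grip": 255}]}}

```text
clock: 4.08
tool_pos: [0.5718, 0.1686, 0.1709]
eef_rot: [-0.136, 0.991, -0.002, 0.001]
contact_force: [0.7, -0.6, -1.6]
opening: 0.135
finger_force: 20.0
```

>>> {"op": "carry_out", "data": {"plan": [{"rot": [0,0,0],"xyz": [0,0,0],"grip": 255},{"rot": [0,0,0],"xyz": [0,0,0],"grip": 255},{"rot": [0,0,0],"xyz": [0,0,0],"grip": 255},{"rot": [0,0,0],"xyz": [0,0,0],"grip": 255},{"rot": [0,0,0],"xyz": [0,0,0],"grip": 255}]}}

```text
clock: 4.5
tool_pos: [0.5685, 0.1755, 0.17]
eef_rot: [-0.141, 0.99, 0.0, -0.0]
contact_force: [-0.7, -0.5, -1.5]
opening: 0.137
finger_force: 20.0
```

```bash
python3 - <<'E'
from h import *
st=r.get_state(); im=r.snapshot('wrist')[:,:,::-1].copy(); cv2.imwrite('pics/w3.png',im)
print(repr(st['tool_pos']),repr(st['eef_rot']),st['qd'].round(3),yaw(st))
hsv=cv2.cvtColor(im,cv2.COLOR_BGR2HSV).astype(int); H,S,V=[hsv[...,i] for i in range(3)]
M=(S>130)&(V>150)&(H>22)&(H<32); n,l,s,_=cv2.connectedComponentsWithStats(M.astype(np.uint8)); print(s[s[:,4]>150])
print(proj('wrist',[[.5939,.0868,.06]],st))
E
```

```text
array([0.56851128, 0.17546298, 0.16995214]) array([-1.40582394e-01,  9.90068925e-01,  3.01398809e-04, -1.53347581e-04]) [ 0.003  0.002  0.01  -0.004  0.002 -0.     0.002] 106.16309346878808
[[     0      0    560    420 235174]]
[[178.40826351 203.3109027 ]]
```

View pics/w3.png

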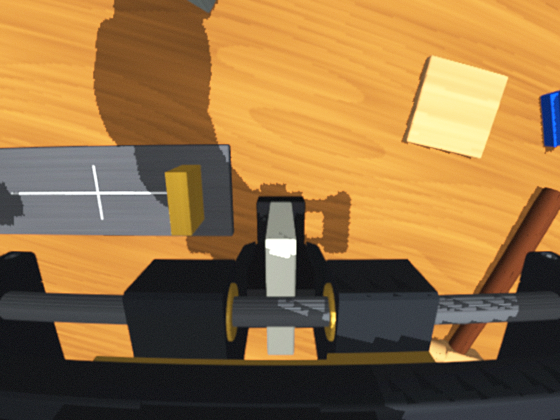

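The wrist view shows the ledge at (166–205, 164–235), the bench's midway line crossing at (98,192), plate end at col 231, rows 146–234, and the screen held upright at (281,240).

```bash
python3 - <<'E'
from h import *
st=r.get_state(); im=cv2.imread('pics/w3.png')
hsv=cv2.cvtColor(im,cv2.COLOR_BGR2HSV).astype(int); H,S,V=[hsv[...,i] for i in range(3)]
for y in(185,200,215): print([tuple(hsv[y,x]) for x in range(162,212,4)])
M=np.zeros(S.shape,bool);M[158:240,160:210]=1
a=M&(S>150); print('plate vs ledge px',cv2.boundingRect(rect(a)))
p=np.array
# plate end edge & sides at z=.012: corners and sides
G=np.zeros(S.shape,bool);G[130:250,60:250]=1
for x in (110,120,130,215,225):
    col=S[130:250,x]<100; ys=np.where(col)[0]+130; print(x,ys.min(),ys.max(),end='; ')
for y in(155,180,190,220): print(y,np.where(S[y,60:255]<100)[0].max()+60,end='; ')
E
```

```text
[(np.int64(115), np.int64(23), np.int64(66)), (np.int64(21), np.int64(182), np.int64(178)), (np.int64(21), np.int64(192), np.int64(201)), (np.int64(22), np.int64(189), np.int64(202)), (np.int64(21), np.int64(193), np.int64(204)), (np.int64(22), np.int64(192), np.int64(203)), (np.int64(21), np.int64(192), np.int64(187)), (np.int64(21), np.int64(181), np.int64(111)), (np.int64(21), np.int64(188), np.int64(106)), (np.int64(21), np.int64(189), np.int64(109)), (np.int64(21), np.int64(43), np.int64(78)), (np.int64(105), np.int64(14), np.int64(71)), (np.int64(126), np.int64(18), np.int64(72))]
[(np.int64(114), np.int64(19), np.int64(67)), (np.int64(140), np.int64(12), np.int64(65)), (np.int64(22), np.int64(190), np.int64(196)), (np.int64(22), np.int64(196), np.int64(194)), (np.int64(22), np.int64(193), np.int64(194)), (np.int64(22), np.int64(196), np.int64(198)), (np.int64(21), np.int64(191), np.int64(195)), (np.int64(21), np.int64(191), np.int64(108)), (np.int64(19), np.int64(183), np.int64(107)), (np.int64(21), np.int64(185), np.int64(109)), (np.int64(20), np.int64(162), np.int64(101)), (np.int64(120), np.int64(18), np.int64(70)), (np.int64(100), np.int64(11), np.int64(71))]
[(np.int64(103), np.int64(17), np.int64(132)), (np.int64(106), np.int64(21), np.int64(135)), (np.int64(21), np.int64(188), np.int64(184)), (np.int64(21), np.int64(193), np.int64(189)), (np.int64(22), np.int64(195), np.int64(191)), (np.int64(22), np.int64(196), np.int64(193)), (np.int64(22), np.int64(194), np.int64(187)), (np.int64(21), np.int64(195), np.int64(131)), (np.int64(20), np.int64(189), np.int64(108)), (np.int64(21), np.int64(182), np.int64(112)), (np.int64(22), np.int64(188), np.int64(110)), (np.int64(124), np.int64(25), np.int64(72)), (np.int64(100), np.int64(22), np.int64(70))]
plate vs ledge px (160, 165, 50, 75)
110 146 234; 120 145 234; 130 145 234; 215 145 235; 225 145 235; 155 229; 180 230; 190 231; 220 232;
```

```bash
python3 - <<'E'
from h import *
st=r.get_state(); im=cv2.imread('pics/w3.png')
hsv=cv2.cvtColor(im,cv2.COLOR_BGR2HSV).astype(int); H,S,V=[hsv[...,i] for i in range(3)]
M=np.zeros(S.shape,bool);M[158:240,160:210]=1
c=rect(M&(S>150)&(V>150)&(H<30)&(np.arange(560)<195)); print(cv2.boundingRect(c)); print('ledge top',box('wrist',c,.06,st))
print('plate corners/line', plane('wrist',[[229.5,145.5],[232.5,235],[110,145.5],[110,234.5],[98,192.5]],.012,st).round(4))
A=R.from_quat(st['eef_rot']); o=st['tool_pos']
P=lambda v: proj('wrist',[o+A.apply(q) for q in v],st).round(1)
print('foot bottom +x edge',P([[.028,-.014,.030],[.028,.014,.030]]),'foot top',P([[.028,-.014,.016],[.028,.014,.016]]),'panel top',P([[.028,-.006,-.04],[.028,.006,-.04]]))
# measured edges
for y in(200,205,210): print(y,[int(x) for x in np.where(np.diff((V[y,245:320]<60).astype(int)))[0]+245])
for x in(275,281,287): print(x,[int(v) for v in V[192:262:2,x]])
E
```

```text
(160, 172, 32, 68)
ledge top [598.7, 81.8, 63.6, 30.3, 15.9]
plate corners/line [[ 0.5368  0.1123  0.012 ]
 [ 0.6305  0.1383  0.012 ]
 [ 0.5704 -0.0079  0.012 ]
 [ 0.6694  0.0045  0.012 ]
 [ 0.6242 -0.0144  0.012 ]]
foot bottom +x edge [[257.3 194.2]
 [302.9 194.3]] foot top [[255.4 200. ]
 [304.7 200.1]] panel top [[264.3 236.8]
 [295.4 236.8]]
200 [257, 303]
205 [256, 268, 292, 304]
210 [256, 268, 292, 304]
275 [133, 130, 70, 15, 20, 108, 148, 146, 145, 151, 146, 145, 146, 147, 147, 148, 150, 147, 147, 150, 147, 150, 146, 185, 255, 255, 255, 255, 255, 255, 255, 255, 189, 191, 192]
281 [141, 135, 67, 12, 19, 111, 148, 145, 145, 147, 146, 146, 147, 148, 148, 148, 149, 148, 146, 147, 139, 132, 149, 185, 255, 255, 255, 255, 255, 255, 255, 255, 255, 185, 190]
287 [164, 143, 70, 17, 20, 109, 146, 144, 144, 146, 145, 145, 148, 151, 149, 148, 148, 147, 148, 148, 147, 149, 135, 180, 255, 255, 255, 255, 255, 255, 255, 255, 255, 220, 190]
```

```bash
python3 - <<'E'
from h import *
go([.594,.0865,.115],106.1)
E
```

```text
rot [ 0.0003 -0.0003  0.0007] xyz [ 0.0003 -0.0922  0.0548] t 4.55
```

>>> {"op": "carry_out", "data": {"plan": [{"rot": [0,0,0],"xyz": [0,-0.008,0.005],"grip": 255},{"rot": [0,0,0],"xyz": [0,-0.028,0.015],"grip": 255},{"rot": [0,0,0],"xyz": [0,-0.055,0.03],"grip": 255},{"rot": [0,0,0],"xyz": [0,-0.078,0.045],"grip": 255},{"rot": [0,0,0],"xyz": [0,-0.09,0.054],"grip": 255},{"rot": [0,0,0],"xyz": [0,-0.092,0.055],"grip": 255},{"rot": [0,0,0],"xyz": [0,-0.092,0.055],"grip": 255},{"rot": [0,0,0],"xyz": [0,-0.092,0.055],"grip": 255}]}}

```text
clock: 5.22
tool_pos: [0.5948, 0.0876, 0.1154]
eef_rot: [-0.14, 0.99, 0.001, 0.001]
contact_force: [-1.2, -0.6, -1.4]
opening: 0.131
finger_force: 20.0
```

>>> {"op": "carry_out", "data": {"plan": [{"rot": [0,0,0],"xyz": [0,0,0],"grip": 255},{"rot": [0,0,0],"xyz": [0,0,0],"grip": 255},{"rot": [0,0,0],"xyz": [0,0,0],"grip": 255}]}}

```text
clock: 5.47
tool_pos: [0.5949, 0.0867, 0.1154]
eef_rot: [-0.14, 0.99, 0.0, 0.001]
contact_force: [-0.0, 0.1, -0.6]
opening: 0.131
finger_force: 20.0
```

```bash
python3 - <<'E'
from h import *
st=r.get_state(); print(st['qd'].round(3)); go([.594,.0865,.0905],106.1); print(st['tool_pos'],st['contact_force'],st['finger_force'])
E
```

```text
[ 0.006  0.003  0.008  0.003  0.002 -0.     0.001]
rot [0.0003 0.0012 0.0001] xyz [0.0009 0.     0.0249] t 5.47
[0.59488419 0.08673308 0.11544573] [-0.00236196  0.11005247 -0.58078524] 19.99799760757014
```

>>> {"op": "carry_out", "data": {"plan": [{"rot": [0,0.001,0],"xyz": [0.001,0,0.006],"grip": 255},{"rot": [0,0.001,0],"xyz": [0.001,0,0.012],"grip": 255},{"rot": [0,0.001,0],"xyz": [0.001,0,0.018],"grip": 255},{"rot": [0,0.001,0],"xyz": [0.001,0,0.021],"grip": 255},{"rot": [0,0.001,0],"xyz": [0.001,0,0.0235],"grip": 255},{"rot": [0,0.001,0],"xyz": [0.001,0,0.025],"grip": 255},{"rot": [0,0.001,0],"xyz": [0.001,0,0.025],"grip": 255},{"rot": [0,0.001,0],"xyz": [0.001,0,0.025],"grip": 255}]}}

```text
clock: 6.13
tool_pos: [0.594, 0.085, 0.0897]
eef_rot: [-0.139, 0.99, -0.0, -0.0]
contact_force: [-0.1, 0.8, -0.3]
opening: 0.13
finger_force: 20.0
```

```bash
python3 - <<'E'
from h import *
st=r.get_state(); print(st['qd'].round(3)); go([.594,.0865,.0898],106.1); print(st['tool_pos'],st['contact_force'],st['finger_force'])
E
```

```text
[ 0.001  0.001  0.001 -0.001  0.    -0.     0.001]
rot [-0.0002 -0.0007 -0.0018] xyz [-0.0004  0.0014 -0.0001] t 6.13
[0.59396809 0.08502489 0.08974925] [-0.132152    0.76057687 -0.26625277] 19.998031742870808
```

>>> {"op": "carry_out", "data": {"plan": [{"rot": [0,0,-0.001],"xyz": [0,0.0014,0],"grip": 255},{"rot": [0,0,-0.001],"xyz": [0,0.0014,0.0003],"grip": 255},{"rot": [0,0,-0.001],"xyz": [0,0.0014,0.0006],"grip": 255},{"rot": [0,0,-0.001],"xyz": [0,0.0014,0.0009],"grip": 255},{"rot": [0,0,-0.001],"xyz": [0,0.0014,0.0009],"grip": 255}]}}

```text
clock: 6.55
tool_pos: [0.5935, 0.0866, 0.0896]
eef_rot: [-0.14, 0.99, -0.0, -0.0]
contact_force: [-2.0, -0.4, 5.8]
opening: 0.134
finger_force: 20.0
```

```bash
python3 - <<'E'
from h import *
st=r.get_state(); go([.594,.0865,.0898],106.1); print(st['tool_pos'],st['contact_force'],st['finger_force'])
im=r.snapshot('scene')[:,:,::-1]; cv2.imwrite('pics/s1.png',cv2.resize(im[160:290,200:350],None,fx=4,fy=4,interpolation=cv2.INTER_CUBIC))
E
```

```text
rot [-0.0003 -0.0006 -0.0007] xyz [-0.0005 -0.0002 -0.0002] t 6.55
[0.59349242 0.08655257 0.08958613] [-1.98033837 -0.44977936  5.78330994] 19.997893273830414
```

View pics/s1.png

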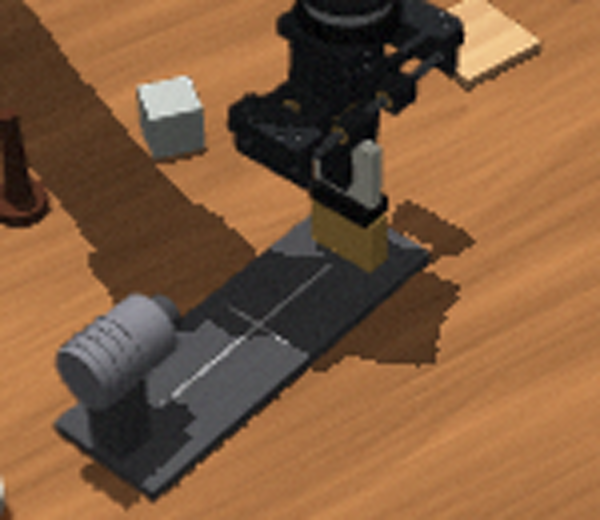

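The scene crop (4x) shows the foot seated on the ledge at (350,215) with the panel upright; 6 N contact. Release.

>>> {"op": "carry_out", "data": {"plan": [{"rot": [0,0,0],"xyz": [0,0,-0.0006],"grip": 255},{"rot": [0,0,0],"xyz": [0,0,-0.0006],"grip": 190},{"rot": [0,0,0],"xyz": [0,0,-0.0006],"grip": 150},{"rot": [0,0,0],"xyz": [0,0,-0.0006],"grip": 110},{"rot": [0,0,0],"xyz": [0,0,-0.0006],"grip": 80},{"rot": [0,0,0],"xyz": [0,0,-0.0006],"grip": 60},{"rot": [0,0,0],"xyz": [0,0,-0.0006],"grip": 60},{"rot": [0,0,0],"xyz": [0,0,-0.0006],"grip": 60}]}}

```text
clock: 7.27
tool_pos: [0.5934, 0.0863, 0.0894]
eef_rot: [-0.14, 0.99, -0.0, -0.001]
contact_force: [0.0, 0.1, -0.8]
opening: 0.643
finger_force: 0.0
```

>>> {"op": "carry_out", "data": {"plan": [{"rot": [0,0,0],"xyz": [0,0,-0.01],"grip": 60},{"rot": [0,0,0],"xyz": [0,0,-0.03],"grip": 60},{"rot": [0,0,0],"xyz": [0,0,-0.06],"grip": 60},{"rot": [0,0,0],"xyz": [0,0,-0.09],"grip": 60},{"rot": [0,0,0],"xyz": [0,0,-0.11],"grip": 60},{"rot": [0,0,0],"xyz": [0,0,-0.12],"grip": 30},{"rot": [0,0,0],"xyz": [0,0,-0.12],"grip": 0},{"rot": [0,0,0],"xyz": [0,0,-0.12],"grip": 0}]}}

```text
clock: 7.93
tool_pos: [0.5933, 0.0861, 0.2094]
eef_rot: [-0.14, 0.99, -0.0, -0.001]
contact_force: [0.4, -1.2, -0.5]
opening: 0.966
finger_force: 0.0
```

```bash
python3 - <<'E'
from h import *
st=r.get_state(); im=r.snapshot('wrist')[:,:,::-1].copy(); cv2.imwrite('pics/w4.png',im[100:340,100:400]); np.save('st4.npy',st,allow_pickle=True)
t=r.snapshot('top')[:,:,::-1]; cv2.imwrite('pics/top1.png',t)
print(st['tool_pos'],yaw(st),st['qd'].round(3))
hsv=cv2.cvtColor(im,cv2.COLOR_BGR2HSV).astype(int); H,S,V=[hsv[...,i] for i in range(3)]
u=R.from_euler('z',106.1,degrees=True); L=np.array([.5948,.0867,.06])
C=lambda dx,dy,z:[L+u.apply([a*dx,b*dy,z]) for a in(1,-1) for b in(1,-1)]
print('expected panel top',proj('wrist',C(.006,.028,.07),st).round(1).tolist(),'foot top',proj('wrist',C(.014,.028,.014),st).round(1).tolist())
M=np.zeros(S.shape,bool);M[120:300,240:320]=1
c=rect(M&(S<60)&(V>110)); print(cv2.boundingRect(c),cv2.minAreaRect(c),box('wrist',c,.13,st))
f=rect(M&(V<50)); print('foot',cv2.boundingRect(f))
E
```

```text
[0.59334863 0.08612759 0.20935069] 106.04840544887753 [-0.003  0.031  0.012  0.024  0.004 -0.003 -0.001]
expected panel top [[288.1, 181.4], [287.6, 247.9], [272.6, 181.4], [273.1, 247.9]] foot top [[295.0, 170.2], [294.2, 225.3], [265.8, 170.2], [266.6, 225.3]]
(247, 144, 68, 53) ((280.5, 170.0), (52.0, 67.0), 90.0) [559.7, 76.9, 40.3, 50.8, 16.1]
foot (267, 168, 9, 56)
```

View pics/w4.png

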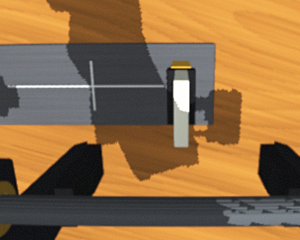

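The crop (offset 100,100) shows the panel (274–289, 179–247) and foot (267–295) over the ledge, within 1 px of the expected pixels: the screen stands square and centred. Now the cell.

```bash
python3 - <<'E'
from h import *
st=r.get_state(); print(st['q'].round(2)); 
for y in(16.1,196.1):
    go([.50,-.13,.205],61 if y<90 else 151); go([.447,-.303,.18],y)
t=cv2.imread('pics/top0.png')
E
```

```text
[ 0.05  0.73 -0.49  1.67  0.43  0.86  1.24]
rot [-0.0019 -0.0036  0.7864] xyz [ 0.1487 -0.1819  0.0036] t 8.03
rot [-0.0034 -0.0028  1.5701] xyz [ 0.2474 -0.3334  0.0291] t 8.03
rot [ 0.0012 -0.0039 -0.7843] xyz [ 0.1487 -0.1819  0.0036] t 8.03
rot [-0.0034 -0.0028  1.5701] xyz [ 0.2474 -0.3334  0.0291] t 8.03
```

>>> {"op": "carry_out", "data": {"plan": [{"rot": [0,0,0.06],"xyz": [0.01,-0.014,0.002],"grip": 0},{"rot": [0,0,0.17],"xyz": [0.03,-0.04,0.004],"grip": 0},{"rot": [0,0,0.29],"xyz": [0.05,-0.067,0.007],"grip": 0},{"rot": [0,0,0.41],"xyz": [0.07,-0.094,0.01],"grip": 0},{"rot": [0,0,0.53],"xyz": [0.09,-0.121,0.013],"grip": 0},{"rot": [0,0,0.65],"xyz": [0.11,-0.148,0.016],"grip": 0},{"rot": [0,0,0.77],"xyz": [0.13,-0.175,0.019],"grip": 0},{"rot": [-0.001,-0.002,0.89],"xyz": [0.15,-0.202,0.022],"grip": 0}]}}

```text
clock: 8.7
tool_pos: [0.5036, -0.1505, 0.1862]
eef_rot: [0.303, 0.953, -0.0, -0.001]
contact_force: [0.5, -0.5, -0.3]
opening: 0.999
finger_force: 0.0
```

```bash
python3 - <<'E'
from h import *
st=r.get_state(); go([.447,-.303,.18],16.1); print(st['q'].round(2),st['tool_pos'])
E
```

```text
rot [-0.001  -0.0014  0.6744] xyz [-0.0418 -0.1572  0.0062] t 8.7
[ 0.36  0.64 -0.25  1.92  0.26  0.62  0.89] [ 0.50360544 -0.15046506  0.18619539]
```

>>> {"op": "carry_out", "data": {"plan": [{"rot": [0,0,0.12],"xyz": [-0.008,-0.03,0.001],"grip": 0},{"rot": [0,0,0.24],"xyz": [-0.016,-0.06,0.002],"grip": 0},{"rot": [0,0,0.36],"xyz": [-0.024,-0.09,0.003],"grip": 0},{"rot": [0,0,0.48],"xyz": [-0.031,-0.118,0.004],"grip": 0},{"rot": [0,0,0.58],"xyz": [-0.037,-0.14,0.005],"grip": 0},{"rot": [0,0,0.64],"xyz": [-0.04,-0.152,0.006],"grip": 0},{"rot": [-0.001,-0.001,0.674],"xyz": [-0.042,-0.157,0.006],"grip": 0},{"rot": [-0.001,-0.001,0.674],"xyz": [-0.042,-0.157,0.006],"grip": 0}]}}

```text
clock: 9.37
tool_pos: [0.4493, -0.3023, 0.1808]
eef_rot: [0.599, 0.801, 0.0, 0.0]
contact_force: [-0.9, 0.7, 0.3]
opening: 1.001
finger_force: 0.0
```

>>> {"op": "carry_out", "data": {"plan": [{"rot": [0,0,0],"xyz": [0,0,0],"grip": 0},{"rot": [0,0,0],"xyz": [0,0,0],"grip": 0},{"rot": [0,0,0],"xyz": [0,0,0],"grip": 0},{"rot": [0,0,0],"xyz": [0,0,0],"grip": 0}]}}

```text
clock: 9.7
tool_pos: [0.4504, -0.3008, 0.1816]
eef_rot: [0.598, 0.802, 0.001, 0.001]
contact_force: [0.7, -0.1, 0.8]
opening: 1.002
finger_force: 0.0
```

```bash
python3 - <<'E'
from h import *
st=r.get_state(); im=r.snapshot('wrist')[:,:,::-1].copy(); cv2.imwrite('pics/w5f.png',im)
print(st['tool_pos'],yaw(st),st['qd'].round(3))
cv2.imwrite('pics/w5.png',cv2.resize(im[130:270,200:360],None,fx=4,fy=4,interpolation=cv2.INTER_NEAREST))
print(proj('wrist',[[.447,-.303,.062],[.447,-.303,.012]],st))
E
```

```text
[ 0.45042382 -0.30079941  0.18164791] 16.594354399910706 [ 0.006 -0.001  0.007 -0.001  0.     0.001 -0.001]
[[274.93297176 202.92320707]
 [275.64400242 190.88025576]]
```

View pics/w5.png

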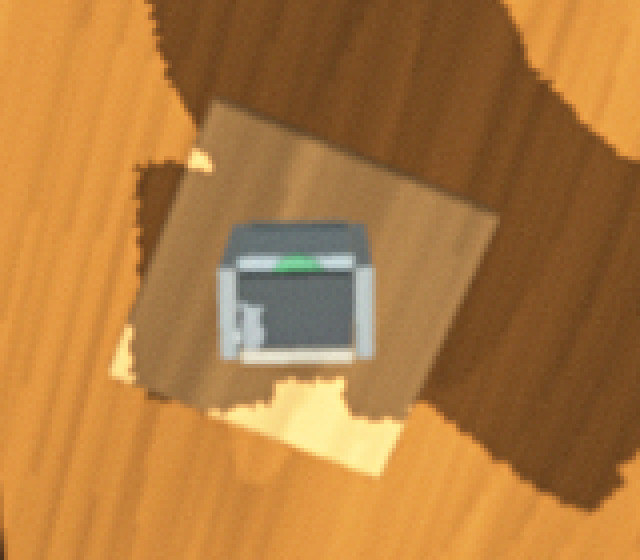

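The crop (4x, offset 200,130) shows the cell from above: frosted plates at left (218–238) and right (356–374), rows 266–359, clear panes at top and bottom, green stone within. So the fingers (left-right closing) already face the frosted plates.

```bash
python3 - <<'E'
from h import *
st=r.get_state()
q=np.array([[218,267],[374,265],[220,360],[374,359]])/4+[199.6,129.6]
P=plane('wrist',q,.062,st); print(P.round(4)); c=P.mean(0); print('centre',c)
ya=lambda a,b:np.degrees(np.arctan2(*(a-b)[[1,0]]))
print('y ang',ya(P[1],P[0]),ya(P[3],P[2]),'x ang',ya(P[0],P[2]),ya(P[1],P[3]),np.linalg.norm(P[1]-P[0]),np.linalg.norm(P[0]-P[2]))
go([c[0],c[1],.10],16.6); 
E
```

```text
[[ 0.4265 -0.3028  0.062 ]
 [ 0.4611 -0.292   0.062 ]
 [ 0.4329 -0.3246  0.062 ]
 [ 0.4679 -0.3139  0.062 ]]
centre [ 0.44713003 -0.30830735  0.062     ]
y ang 17.333716524823302 16.972626879889766 x ang 106.38631970934048 107.30140840439854 0.03622504824191189 0.02276513689823461
rot [ 0.0028  0.0006 -0.0007] xyz [-0.006  -0.0053  0.0817] t 9.75
```

>>> {"op": "carry_out", "data": {"plan": [{"rot": [0.002,0,-0.007],"xyz": [-0.003,-0.003,0.02],"grip": 50},{"rot": [0.002,0,-0.007],"xyz": [-0.006,-0.005,0.05],"grip": 50},{"rot": [0.002,0,-0.007],"xyz": [-0.006,-0.005,0.075],"grip": 50},{"rot": [0.002,0,-0.007],"xyz": [-0.006,-0.005,0.09],"grip": 50},{"rot": [0.002,0,-0.007],"xyz": [-0.006,-0.005,0.095],"grip": 50},{"rot": [0.002,0,-0.007],"xyz": [-0.006,-0.005,0.095],"grip": 50},{"rot": [0.002,0,-0.007],"xyz": [-0.006,-0.005,0.095],"grip": 50},{"rot": [0.002,0,-0.007],"xyz": [-0.006,-0.005,0.095],"grip": 50}]}}

```text
clock: 10.42
tool_pos: [0.4477, -0.3095, 0.0877]
eef_rot: [0.596, 0.803, 0.0, 0.002]
contact_force: [0.3, -0.2, 0.5]
opening: 0.806
finger_force: 0.0
```

```bash
python3 - <<'E'
from h import *
st=r.get_state(); im=r.snapshot('wrist')[:,:,::-1].copy()
print(st['tool_pos'],yaw(st),st['qd'].round(3),st['contact_force']); go([.4471,-.3083,.023],17.0)
cv2.imwrite('pics/w6.png',im[120:340,140:420])
E
```

```text
[ 0.44774823 -0.30951735  0.08769542] 16.858946787415558 [ 0.001 -0.007  0.     0.001  0.001 -0.004  0.   ] [ 0.28598777 -0.15287234  0.53347318]
rot [ 0.002   0.0026 -0.0026] xyz [ 0.0016 -0.0004  0.0648] t 10.47
```

View pics/w6.png

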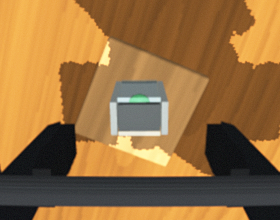

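The crop (offset 140,120) shows the cell at (110–170, 80–137) centred between the open finger tips (70 and 210). That was my tenth picture; numbers only from here.

>>> {"op": "carry_out", "data": {"plan": [{"rot": [0.001,0.001,-0.002],"xyz": [0.001,0,0.012],"grip": 50},{"rot": [0.002,0.002,-0.002],"xyz": [0.0016,0,0.027],"grip": 50},{"rot": [0.002,0.002,-0.002],"xyz": [0.0016,0,0.042],"grip": 50},{"rot": [0.002,0.002,-0.002],"xyz": [0.0016,0,0.055],"grip": 50},{"rot": [0.002,0.002,-0.002],"xyz": [0.0016,0,0.063],"grip": 50},{"rot": [0.002,0.002,-0.002],"xyz": [0.0016,0,0.065],"grip": 50},{"rot": [0.002,0.002,-0.002],"xyz": [0.0016,0,0.065],"grip": 50},{"rot": [0.002,0.002,-0.002],"xyz": [0.0016,0,0.065],"grip": 50}], "squeeze": 12}}

```text
clock: 11.13
tool_pos: [0.4467, -0.3079, 0.0219]
eef_rot: [0.595, 0.804, -0.0, -0.001]
contact_force: [0.4, -0.7, -0.6]
opening: 0.801
finger_force: 0.0
```

```bash
python3 - <<'E'
from h import *
st=r.get_state(); print(st['tool_pos'],yaw(st),st['qd'].round(3),st['contact_force']); go([.4471,-.3083,.023],17.0)
E
```

```text
[ 0.4467493  -0.30785291  0.02191806] 16.96044610195338 [ 0.003 -0.011  0.002 -0.001  0.002  0.    -0.001] [ 0.36856363 -0.74740714 -0.57696783]
rot [-0.0012 -0.0007 -0.0007] xyz [-0.0005  0.0002 -0.0011] t 11.13
```

Within half a millimetre; close on it.

>>> {"op": "carry_out", "data": {"plan": [{"rot": [-0.001,0,0],"xyz": [0,0,-0.001],"grip": 255},{"rot": [-0.001,0,0],"xyz": [0,0,-0.001],"grip": 255},{"rot": [-0.001,0,0],"xyz": [0,0,-0.001],"grip": 255},{"rot": [-0.001,0,0],"xyz": [0,0,-0.001],"grip": 255},{"rot": [-0.001,0,0],"xyz": [0,0,-0.001],"grip": 255},{"rot": [-0.001,0,0],"xyz": [0,0,-0.001],"grip": 255},{"rot": [-0.001,0,0],"xyz": [0,0,-0.001],"grip": 255},{"rot": [-0.001,0,0],"xyz": [0,0,-0.001],"grip": 255}], "squeeze": 12}}

```text
clock: 11.8
tool_pos: [0.4466, -0.3078, 0.0228]
eef_rot: [0.595, 0.804, 0.0, -0.001]
contact_force: [-0.2, 0.6, 2.3]
opening: 0.41
finger_force: 12.0
```

```bash
python3 - <<'E'
from h import *
st=r.get_state(); print(st['tool_pos'],st['eef_rot'],yaw(st),st['opening']*88,st['finger_force'],st['contact_force'])
go([.447,-.308,.22],16.5)
E
```

```text
[ 0.44659634 -0.30778223  0.02275828] [ 5.95117783e-01  8.03638328e-01  8.58133855e-05 -5.04316954e-04] 16.957942947420758 36.08429117626843 12.000101280282252 [-0.16860465  0.5818001   2.28082538]
rot [-0.0005 -0.0009  0.008 ] xyz [-1.000e-04  2.000e-04 -1.972e-01] t 11.8
```

>>> {"op": "carry_out", "data": {"plan": [{"rot": [0,0,0],"xyz": [0,0,-0.005],"grip": 255},{"rot": [0,0,0],"xyz": [0,0,-0.018],"grip": 255},{"rot": [0,0,0],"xyz": [0,0,-0.04],"grip": 255},{"rot": [0,0,0],"xyz": [0,0,-0.07],"grip": 255},{"rot": [0,0,0],"xyz": [0,0,-0.1],"grip": 255},{"rot": [0,0,0],"xyz": [0,0,-0.13],"grip": 255},{"rot": [0,0,0],"xyz": [0,0,-0.15],"grip": 255},{"rot": [0,0,0],"xyz": [0,0,-0.157],"grip": 255}], "squeeze": 15}}

```text
clock: 12.47
tool_pos: [0.4479, -0.3087, 0.1828]
eef_rot: [0.595, 0.804, 0.0, 0.002]
contact_force: [-0.4, 0.5, -1.6]
opening: 0.407
finger_force: 15.0
```

```bash
python3 - <<'E'
from h import *
st=r.get_state(); print(st['tool_pos'],st['opening']*88,st['finger_force'],st['contact_force'])
go([.624,-.0142,.18],16.1)
im=r.snapshot('wrist')[:,:,::-1].copy(); cv2.imwrite('pics/w7.png',im)
E
```

```text
[ 0.44787334 -0.30872079  0.18279323] 35.849558861249655 14.99996236525476 [-0.37341504  0.48186515 -1.55477968]
rot [0.0029 0.0028 0.0147] xyz [0.2304 0.2543 0.0029] t 12.47
```

>>> {"op": "carry_out", "data": {"plan": [{"rot": [0,0,0.002],"xyz": [0.006,0.007,0],"grip": 255},{"rot": [0,0,0.004],"xyz": [0.02,0.022,0],"grip": 255},{"rot": [0,0,0.006],"xyz": [0.04,0.044,0],"grip": 255},{"rot": [0,0,0.008],"xyz": [0.06,0.066,0],"grip": 255},{"rot": [0,0,0.01],"xyz": [0.08,0.088,0],"grip": 255},{"rot": [0,0,0.012],"xyz": [0.1,0.11,0],"grip": 255},{"rot": [0,0,0.014],"xyz": [0.12,0.132,0],"grip": 255},{"rot": [0,0,0.014],"xyz": [0.14,0.154,0],"grip": 255}]}}

```text
clock: 13.18
tool_pos: [0.5525, -0.1264, 0.1773]
eef_rot: [0.6, 0.8, -0.001, -0.003]
contact_force: [0.1, -0.3, -0.3]
opening: 0.407
finger_force: 15.0
```

>>> {"op": "carry_out", "data": {"plan": [{"rot": [0,0,0],"xyz": [0.02,0.022,0],"grip": 255},{"rot": [0,0,0],"xyz": [0.04,0.044,0],"grip": 255},{"rot": [0,0,0],"xyz": [0.06,0.066,0],"grip": 255},{"rot": [0,0,0],"xyz": [0.075,0.083,0],"grip": 255},{"rot": [0,0,0],"xyz": [0.085,0.094,0],"grip": 255},{"rot": [0,0,0],"xyz": [0.09,0.1,0],"grip": 255},{"rot": [0,0,0],"xyz": [0.09,0.1,0],"grip": 255},{"rot": [0,0,0],"xyz": [0.09,0.1,0],"grip": 255}]}}

```text
clock: 13.85
tool_pos: [0.6231, -0.016, 0.1788]
eef_rot: [0.601, 0.799, -0.001, -0.001]
contact_force: [0.0, -0.1, -0.6]
opening: 0.405
finger_force: 15.0
```

```bash
python3 - <<'E'
from h import *
st=r.get_state(); im=r.snapshot('wrist')[:,:,::-1].copy(); cv2.imwrite('pics/w8.png',im); print(st['qd'].round(3),st['tool_pos'],st['finger_force'],st['opening'])
go([.624,-.0142,.13],16.1)
# held cell in hand: green stone and bright frosted edges vs prediction
A=R.from_quat(st['eef_rot']);o=st['tool_pos'];f=lambda v:proj('wrist',[o+A.apply(q) for q in v],st).round(1).tolist()
print('pred top corners',f([[.011,-.018,-.0392],[.011,.018,-.0392],[-.011,-.018,-.0392]]),'bottom',f([[.013,-.0135,.0078],[.013,.0135,.0078]]))
# screen standing? expected
u=R.from_euler('z',106.1,degrees=True); L=np.array([.5948,.0867,.06])
print('pred screen top',proj('wrist',[L+u.apply([a,b,.07]) for a in(.006,-.006) for b in(.028,-.028)],st).round(1).tolist())
hsv=cv2.cvtColor(im,cv2.COLOR_BGR2HSV).astype(int); H,S,V=[hsv[...,i] for i in range(3)]
n,l,s,c=cv2.connectedComponentsWithStats(((S<45)&(V>130)).astype(np.uint8)); print('bright',s[1:][s[1:,4]>60].tolist())
n,l,s,c=cv2.connectedComponentsWithStats(((S>80)&(H>45)&(H<90)&(V>50)).astype(np.uint8)); print('green',s[1:][s[1:,4]>15].tolist())
E
```

```text
[ 0.023 -0.015  0.018  0.01   0.002  0.001  0.001] [ 0.62312627 -0.01600012  0.17877045] 14.99982659239322 0.40487999245844575
rot [-0.0031 -0.     -0.0012] xyz [0.0023 0.0018 0.0491] t 13.9
pred top corners [[234.0, 277.1], [322.2, 277.2], [236.4, 322.3]] bottom [[254.5, 231.5], [303.0, 231.6]]
pred screen top [[235.5, 53.6], [327.5, 53.7], [236.1, 74.4], [326.8, 74.5]]
bright [[31, 35, 58, 67, 2344], [232, 45, 100, 190, 10401], [532, 197, 28, 58, 799], [236, 235, 89, 62, 3267], [509, 271, 13, 22, 104], [476, 321, 32, 39, 754], [271, 327, 19, 8, 121], [255, 331, 53, 29, 1044]]
green [[265, 257, 31, 16, 351]]
```

```bash
python3 - <<'E'
from h import *
im=cv2.imread('pics/w8.png'); hsv=cv2.cvtColor(im,cv2.COLOR_BGR2HSV).astype(int)
for y in(240,260,272,280,284,290): print(y,[f"{hsv[y,x,1]}/{hsv[y,x,2]}" for x in range(228,262,2)],'|',[f"{hsv[y,x,1]}/{hsv[y,x,2]}" for x in range(300,332,2)])
for x in(240,280,318): print(x,[int(v) for v in hsv[224:300:2,x,2]])
E
```

```text
240 ['170/247', '171/247', '173/237', '169/245', '168/245', '93/179', '19/165', '14/160', '14/162', '16/156', '12/143', '7/147', '11/144', '16/145', '29/151', '30/152', '25/150'] | ['29/149', '28/147', '25/150', '21/146', '11/144', '14/146', '9/142', '13/99', '10/77', '18/84', '16/80', '30/77', '31/81', '170/141', '171/140', '176/142']
260 ['36/21', '0/24', '32/24', '33/23', '53/24', '33/23', '60/34', '13/140', '12/147', '9/144', '12/146', '19/146', '27/152', '25/151', '25/150', '29/149', '32/151'] | ['29/147', '30/144', '31/148', '22/150', '27/150', '19/147', '11/144', '12/144', '16/148', '9/142', '31/49', '44/23', '31/25', '33/23', '43/18', '24/21']
272 ['33/31', '31/25', '33/23', '43/24', '27/19', '11/119', '17/149', '14/144', '12/147', '13/139', '24/241', '13/247', '12/247', '12/247', '13/246', '17/244', '19/242'] | ['17/242', '18/242', '15/242', '12/246', '13/247', '11/247', '20/241', '12/144', '9/145', '16/143', '12/143', '10/124', '20/26', '57/27', '22/23', '27/19']
280 ['39/26', '74/24', '31/25', '51/15', '9/147', '7/235', '8/232', '10/230', '9/234', '13/177', '18/131', '21/7
[... 690 characters left out ...]
['18/128', '21/131', '20/130', '14/127', '16/128', '16/125', '13/137', '12/191', '7/230', '7/227', '8/229', '9/230', '14/131', '11/24', '22/46', '28/45']
240 [81, 81, 80, 82, 79, 115, 164, 162, 165, 161, 68, 26, 26, 23, 28, 24, 21, 21, 34, 56, 97, 135, 140, 147, 149, 144, 143, 183, 232, 230, 230, 230, 229, 228, 230, 234, 144, 53]
280 [140, 142, 140, 140, 144, 126, 110, 131, 150, 149, 146, 149, 147, 149, 145, 132, 127, 157, 193, 199, 204, 208, 210, 231, 248, 247, 239, 99, 73, 117, 130, 131, 129, 126, 130, 134, 95, 55]
318 [81, 82, 80, 80, 81, 78, 80, 82, 84, 81, 43, 20, 21, 22, 37, 66, 103, 128, 142, 145, 147, 143, 143, 147, 143, 144, 141, 180, 231, 229, 229, 229, 228, 227, 228, 233, 150, 48]
```

```bash
python3 - <<'E'
from h import *
st=r.get_state();A=R.from_quat(st['eef_rot']);o=st['tool_pos'];f=lambda v:proj('wrist',[o+A.apply(q) for q in v],st).round(1).tolist()
print(f([[.011,-.018,-.0392],[.011,-.018,.0108],[.011,.018,.0108],[.013,0,-.0362],[.013,0,.0078],[-.011,0,-.0392]]))
im=cv2.imread('pics/w8.png'); g=cv2.cvtColor(im,cv2.COLOR_BGR2HSV)
for x in(244,246,276,288,310): print(x,[int(v) for v in g[224:246,x,2]],[int(v) for v in g[264:304,x,2]])
print(st['qd'].round(3),st['tool_pos'],yaw(st)); go([.624,-.0142,.0858],16.1)
E
```

```text
[[234.0, 277.1], [247.2, 232.9], [310.4, 233.0], [278.1, 269.4], [278.8, 231.5], [278.2, 322.5]]
244 [77, 83, 80, 80, 83, 83, 84, 82, 81, 80, 85, 114, 150, 163, 158, 160, 162, 163, 161, 132, 62, 27] [147, 144, 141, 145, 145, 144, 146, 146, 147, 144, 146, 143, 141, 150, 181, 222, 234, 233, 232, 232, 233, 231, 231, 233, 232, 230, 231, 230, 229, 230, 236, 228, 152, 70, 50, 59, 65, 63, 51, 62]
246 [78, 81, 79, 83, 80, 82, 81, 78, 80, 83, 85, 104, 127, 155, 158, 156, 156, 155, 152, 142, 124, 133] [147, 145, 142, 144, 143, 143, 143, 140, 139, 140, 142, 138, 137, 139, 147, 167, 177, 177, 183, 189, 193, 194, 196, 195, 194, 197, 204, 211, 211, 211, 214, 203, 138, 66, 52, 57, 65, 62, 58, 61]
276 [83, 82, 83, 81, 83, 84, 78, 86, 93, 111, 116, 116, 111, 116, 132, 146, 148, 149, 148, 149, 146, 147] [199, 199, 201, 203, 203, 209, 227, 244, 247, 246, 245, 243, 238, 187, 99, 65, 69, 88, 114, 129, 133, 131, 134, 128, 129, 130, 128, 130, 127, 129, 130, 126, 91, 63, 55, 54, 64, 64, 54, 60]
288 [80, 81, 83, 81, 81, 83, 80, 79, 93, 109, 116, 114, 111, 116, 131, 148, 148, 146, 146, 146, 150, 147] [189, 191, 187, 191, 190, 192, 212, 237, 242, 240, 239, 239, 235, 185, 95, 66, 72, 85, 117, 127, 133, 129, 132, 128, 127, 131, 129, 129, 128, 129, 129, 129, 89, 58, 53, 58, 60, 66, 53, 60]
310 [81, 82, 81, 87, 82, 84, 85, 80, 82, 90, 116, 144, 147, 146, 143, 141, 146, 144, 143, 145, 145, 144] [151, 151, 149, 148, 145, 153, 193, 238, 247, 247, 247, 246, 243, 189, 104, 69, 74, 90, 113, 127, 131, 130, 130, 129, 130, 131, 125, 129, 129, 127, 129, 125, 87, 55, 53, 57, 66, 64, 59, 58]
[ 0.014 -0.011  0.005  0.003 -0.001  0.    -0.002] [ 0.62302352 -0.01686755  0.17906054] 16.030772761710438
rot [-0.0031 -0.     -0.0012] xyz [0.0023 0.002  0.0933] t 13.9
```

>>> {"op": "carry_out", "data": {"plan": [{"rot": [-0.001,0,-0.001],"xyz": [0.0028,0.002,0.008],"grip": 255},{"rot": [-0.003,0,-0.001],"xyz": [0.0028,0.002,0.022],"grip": 255},{"rot": [-0.003,0,-0.001],"xyz": [0.0028,0.002,0.04],"grip": 255},{"rot": [-0.003,0,-0.001],"xyz": [0.0028,0.002,0.058],"grip": 255},{"rot": [-0.003,0,-0.001],"xyz": [0.0028,0.002,0.074],"grip": 255},{"rot": [-0.003,0,-0.001],"xyz": [0.0028,0.002,0.086],"grip": 255},{"rot": [-0.003,0,-0.001],"xyz": [0.0028,0.002,0.092],"grip": 255},{"rot": [-0.003,0,-0.001],"xyz": [0.0028,0.002,0.0933],"grip": 255}]}}

```text
clock: 14.57
tool_pos: [0.6242, -0.0121, 0.0851]
eef_rot: [0.601, 0.799, 0.0, -0.001]
contact_force: [-0.1, 0.2, -0.6]
opening: 0.409
finger_force: 15.0
```

>>> {"op": "carry_out", "data": {"plan": [{"rot": [0,0,0],"xyz": [0,0,0],"grip": 255},{"rot": [0,0,0],"xyz": [0,0,0],"grip": 255},{"rot": [0,0,0],"xyz": [0,0,0],"grip": 255},{"rot": [0,0,0],"xyz": [0,0,0],"grip": 255},{"rot": [0,0,0],"xyz": [0,0,0],"grip": 255},{"rot": [0,0,0],"xyz": [0,0,0],"grip": 255}]}}

```text
clock: 15.07
tool_pos: [0.6254, -0.0114, 0.0868]
eef_rot: [0.6, 0.8, 0.001, 0.001]
contact_force: [-0.0, -0.0, -1.1]
opening: 0.407
finger_force: 15.0
```

```bash
python3 - <<'E'
from h import *
st=r.get_state(); print(st['qd'].round(3),st['tool_pos'],yaw(st),st['contact_force'],st['finger_force']); go([.6239,-.0137,.0858],16.1)
E
```

```text
[-0.001  0.003 -0.     0.003  0.002 -0.001 -0.001] [ 0.62538403 -0.01139433  0.08678322] 16.215177347038214 [-0.01209195 -0.04192392 -1.10301683] 14.999912943458185
rot [ 0.003 -0.001  0.002] xyz [-0.0018 -0.0021  0.001 ] t 15.07
```

>>> {"op": "carry_out", "data": {"plan": [{"rot": [0.002,0,0.001],"xyz": [-0.0015,-0.0015,0.0007],"grip": 255},{"rot": [0.002,0,0.001],"xyz": [-0.0015,-0.0015,0.0007],"grip": 255},{"rot": [0.002,0,0.001],"xyz": [-0.0015,-0.0015,0.0007],"grip": 255},{"rot": [0.002,0,0.001],"xyz": [-0.0015,-0.0015,0.0007],"grip": 255},{"rot": [0.002,0,0.001],"xyz": [-0.0015,-0.0015,0.0007],"grip": 255},{"rot": [0.002,0,0.001],"xyz": [-0.0015,-0.0015,0.0007],"grip": 255},{"rot": [0.002,0,0.001],"xyz": [-0.0015,-0.0015,0.0007],"grip": 255},{"rot": [0.002,0,0.001],"xyz": [-0.0015,-0.0015,0.0007],"grip": 255}]}}

```text
clock: 15.73
tool_pos: [0.6242, -0.0132, 0.0857]
eef_rot: [0.601, 0.799, 0.0, -0.0]
contact_force: [0.7, -1.0, -0.7]
opening: 0.407
finger_force: 15.0
```

```bash
python3 - <<'E'
from h import *
st=r.get_state(); print(st['qd'].round(3),st['tool_pos'],yaw(st),st['contact_force'],st['finger_force']); go([.6239,-.0137,.0858],16.1)
t=r.snapshot('top')[:,:,::-1]; a=cv2.imread('pics/top1.png'); b=cv2.imread('pics/top0.png')
# other things unmoved: diff in their neighbourhoods; screen still at same place in wrist view
for n,(x,y) in dict(mallet=(120,200),blue=(122,280),jar=(417,171),block=(284,289),stick=(341,288)).items():
    print(n,int((np.abs(t[y-20:y+20,x-20:x+20].astype(int)-b[y-20:y+20,x-20:x+20]).max(2)>60).sum()),end=' ')
w=r.snapshot('wrist')[:,:,::-1].copy(); g=cv2.cvtColor(w,cv2.COLOR_BGR2HSV).astype(int)
u=R.from_euler('z',106.1,degrees=True); L=np.array([.5948,.0867,.06])
print('pred foot top/ledge',proj('wrist',[L+u.apply([-.006,b,z]) for b in(.028,-.028) for z in(.014,.07)],st).round(1).tolist())
M=(g[...,1]<60)&(g[...,2]>110);M[230:]=0
c=rect(M);print('white',cv2.boundingRect(c),cv2.minAreaRect(c))
E
```

```text
[-0.     0.001  0.     0.    -0.001 -0.001  0.   ] [ 0.62415836 -0.01322903  0.0856713 ] 16.164020944202033 [ 0.6812899  -0.96898094 -0.66700615] 15.000018035061657
rot [ 0.0004 -0.0011  0.0011] xyz [-0.0004 -0.0004 -0.0001] t 15.73
mallet 0 blue 405 jar 0 block 149 stick 742 pred foot top/ledge [[221.7, 67.9], [188.0, 36.9], [334.2, 68.1], [365.1, 37.1]]
white (184, 0, 181, 230) ((274.0, 114.5), (229.0, 180.0), 90.0)
```

```bash
python3 -c "
from plant import r
print(r.finish_job())"
```

```text
the job is handed in; nothing more can be done
None
```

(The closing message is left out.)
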